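# Switch the bench extraction to the green line and set its sunk airflow knob

### The arm

A 7-joint arm with a two-finger parallel gripper is mounted at the origin on the work surface. World frame = base frame: x ahead of the robot, y to its left, z up, the work surface at z = 0. Lengths are in m, angles in rad, forces in N, time in s.
With the tool pointing down it reaches from about 0.425 to 0.875 m from the base axis. Payload 8.4 kg.
Tool frame: the origin (TCP) lies between the finger pads; the fingertips stand 22 mm ahead of it and the grasp point (between the pads) lies 3 mm ahead of it; z points along the fingers, y is the direction in which the jaws open and shut (so a half turn about z gives the same grasp; the last joint's range is limited). The gripper opens to 87 mm and grips with 3 to 60 N. Pads are 19 mm wide; open, the fingers measure 117 mm over their backs; the gripper's body (75 mm by 190 mm) begins 51 mm behind the grasp point.
Start: joints at [1.243, 0.333, 0.04, 1.465, -0.013, 1.343, -0.059], TCP at [0.147, -0.633, 0.245] pointing down, gripper open.
Joint ranges: [-2.58, 2.58], [-0.38, 2.09], [-1.3, 1.39], [0.25, 2.4], [-1.5, 4.64], [0.08, 2.09], [-2.65, 2.65]. Speed limits (rad/s): [2.22, 2.22, 2.79, 2.79, 3.14, 3.14, 3.14].

### API

Orientations are given as a unit quaternion [w, x, y, z].
In Python, from rig import ctrl, get_image, camera_model, ticket gives the robot as it stands.
- The arm moves only by the tool send_rows, never from a script. Its argument "rows" is a list of rows, each a list of 3 entries, a list of its own where there are three numbers: the shift along the world's x, y, z in cm, then the turn about the world's z in units of 6 degrees (1.0 is 6 degrees), then the closure in counts, from 0 (fully open) to 255 (shut). In form: [[[dx, dy, dz], turn, jaw], ...]. A call has 1 to 12 rows; each row is the pose to reach, as a shift and turn from the pose measured when the call began; what a row does not reach only later rows make up. A row lasts 1/12 s, in which the tool goes at most 41.7 mm and 7.16 degrees, less where a joint would pass 70% of its speed; a pose out of reach is approached as far as the arm can. A call with a gripper value outside its range is refused whole. The fingers move at their own pace and stop on an object; the grip force is fixed at half the most. Time passes only in rows, so rows that repeat a pose let the fingers close. It gives the time, the measured TCP pose, the force and the opening at its end, in the units of the state.
- ctrl.get_state(): the state, without advancing time (a new reading comes with each control period).
- get_image(name): name is "scene" or "top"; returns the picture (480x640x3 uint8, red, green, blue); there is no depth.
- camera_model(name): a dict with "vfov" (degrees; the focal length in pixels is half the picture's height over the tangent of half this angle, whatever the lens; pixels are square), "cx", "cy" (the principal point, pixels), "position" and "rotation" of the camera in the world. Camera axes: x right, y down, z forward; pixel columns grow to the right and rows downward; lengths in m; the calibration is good to about 2 mm. A picture is of the moment at which its call begins. camera_model takes no time and is no camera call.
- ticket.job_done(): hands the job in, once; it reports no verdict.
The state is a dict: "time_s": time; "q": joint angles; "qvel": joint speeds; "joint_efforts": joint torques, N m; "tool_pos": TCP position; "tool_rot": TCP orientation; "wrist_force": force on the tool from outside, world axes, zero at the start; "wrist_torque": the same for the moment, N m; "width": finger opening in m.
Only numpy, scipy, OpenCV 4.12 (cv2) and the standard library are available. Lean on these libraries where they do the work, as an engineer would, in place of code of your own. Each camera call takes 0.05 s, during which the arm holds its last target. There are 200 camera calls.

### The job

Switch the bench dust extraction over: lift the red selector lever out of its middle notch, carry it to the notch between the green tags and let it down fully into that notch. Then reach through the round opening in the sloping guard plate and turn the sunk black knob until its white pointer is in line with the red marker tab, and let go. Leave the marker, the spray can, jar, screwdriver and wrench where they are.

Things in the scene. Friction and masses are not known exactly. Their poses are not given: they have to be found in the camera images.
- selector: Grey box fixed to the bench, 140 (x) x 240 (y) x 80 mm high; origin at the centre of its underside, z up. On top, two aluminium combs along y at x = -25 and +25 mm, 8 mm thick, tops 115 mm above the bench, with notches 20 mm wide, 25 mm deep at y = -70, 0, +70 mm; the lever runs between them. Place and yaw vary; selector and console may swap sides.
- lever_grip (a point): Grip point of the red lever handle: an upright block 40 (selector x) x 24 (selector y) x 62 mm high; this point is its middle in x and y, 25 mm below its top, and 162 mm above the bench when the lever is down (handle then 125 to 187 mm). Axes as the selector's.
- lever_pin (a point): Centre of the steel cross pin of the lever (70 x 14 x 14 mm, along the selector's x), 65 mm straight below lever_grip. It lies in the notches of both combs; when down its underside is on the notch floors 90 mm above the bench. It must be raised at least 25 mm (lift 30 to 40 mm) to pass over the comb teeth.
- lever (a joint): Lift of the lever, m: 0 fully down in a notch, at most 0.045. It weighs about 0.25 kg and sinks by its own weight when let go.
- carriage (a joint): Position of the lever along the selector's y axis, m: 0 at the middle notch (start), +0.07 and -0.07 at the other two. Slides with about 1 N of friction.
- green_tag: Pair of flat green tags fixed on the selector's top, one on either side of the combs, beside the notch to be used; each 28 x 40 x 5 mm. The origin is midway between the two, in the middle of that notch in plan, 80 mm above the bench. It marks either the +70 or the -70 mm notch.
- yellow_tag: The same in yellow, at the opposite end notch, which is not to be used.
- console: Fixed airflow console: blue head, aluminium guard plate 200 x 220 mm sloping 28 degrees, facing up and to the console's -x (robot's) side. Origin: centre of underside; the plate face's middle is 115 mm above it, near edge 68, far edge 162 mm above the bench. A 90 mm round opening in the plate's middle leads to a well 94 mm square, 55 mm deep. Place and yaw vary.
- knob_grip (a point): On the knob's axis, 23 mm below the guard face. z = the axis, square to the plate, out of the well; x = where the white pointer points; y = across the bar. Knob: black bar 64 (x) x 22 mm (y), top 12 mm above this point (11 mm below the guard face); a 72 mm steel disc lies 28 mm below the point. White pointer stripe on the bar's top, centre to one end.
- knob (a joint): Angle of the knob, rad, growing anticlockwise as seen looking into the well; 0 when the pointer points straight up the slope; stops at -1.4 and 1.4. Stays where left; needs about 0.1 N m. It always starts clockwise of the marker, by 0.5 to 1.6 rad.
- marker_tip (a point): Top of the red marker tab (26 x 9 x 6 mm) on the face of the guard plate, 68 mm from the knob's axis. Its x axis points from the knob's axis to the tab, its z axis out of the plate.
- marker (a joint): Angle of the red marker tab about the knob's axis, rad, counted just as knob: pointer and marker are in line when the two are equal. Stiff; not to be moved.
- spray_can: Spray can, 60 mm in diameter, 190 mm high, standing on the robot's side of the console; origin at the centre of its underside. Bystander.
- jar: Closed jar, 76 mm in diameter, 90 mm high, standing on the far side of the selector; origin at the centre of its underside. Bystander.
- screwdriver: Screwdriver, 180 mm long, lying on the robot's side of the selector; origin under its middle, x along it. Bystander.
- wrench: Wrench, 180 mm long, lying on the far side of the console; origin under its middle, x along it. Bystander.

How it is judged:
By the outcome, as a careful person would: the job done as asked, in the order asked, and still so for the second after the job is handed in, with the robot touching nothing.
It also fails if it takes over 58 s, if anything falls off the work surface, if the arm or the gripper's body presses on something with over 40 N, if the wrist force passes 120 N, or if a joint passes its speed limit or range.

## Working session

There is one attempt and no reset: what is moved stays moved. The work goes in short steps, Python scripts to look and compute and a tool call to move; the robot and the scene stay as the last step left them, time stands still between calls to the robot, and variables do not carry over. Pictures are saved under pics/ and viewed, about 8 in all and at most 12, crops included, and the job is handed in when it is done.

Besides the shell and the picture viewer there is one more tool, called after "Emit:" by a JSON object that holds its "fn" and its "kwargs", one argument or row to a line. send_rows: Moves the arm, as the interface text tells. Its arguments: {"type":"object","properties":{"rows":{"type":"array"}},"required":["rows"]}

```bash
ls; mkdir -p pics; python3 - <<'E'
from rig import ctrl,get_image,camera_model
import cv2
s=ctrl.get_state();print({k:s[k] for k in('time_s','tool_pos','tool_rot','width','wrist_force')})
for n in('scene','top'):
    print(n,camera_model(n)); cv2.imwrite(f'pics/{n}0.png',get_image(n)[:,:,::-1])
E
```

```text
pics
{'time_s': 0.0, 'tool_pos': array([ 0.14730421, -0.63263084,  0.24365923]), 'tool_rot': array([-8.05121159e-04,  9.93463398e-01,  1.14148180e-01, -1.48057009e-04]), 'width': 0.08697956457636909, 'wrist_force': array([0.13146028, 0.71622077, 0.46319643])}
scene {'vfov': 46.76434211730694, 'cx': 328.90888856125866, 'cy': 238.79062689667202, 'position': array([ 1.16318574, -0.68073501,  0.70094707]), 'rotation': array([-0.4490772 ,  0.81653315,  0.32181941, -0.16743819])}
top {'vfov': 52.60430101294209, 'cx': 309.0004433220674, 'cy': 245.59827826537304, 'position': array([ 0.37360275, -0.02178745,  0.91656953]), 'rotation': array([-0.07384321,  0.70972646, -0.69682704,  0.07257823])}
```

View pics/scene0.png

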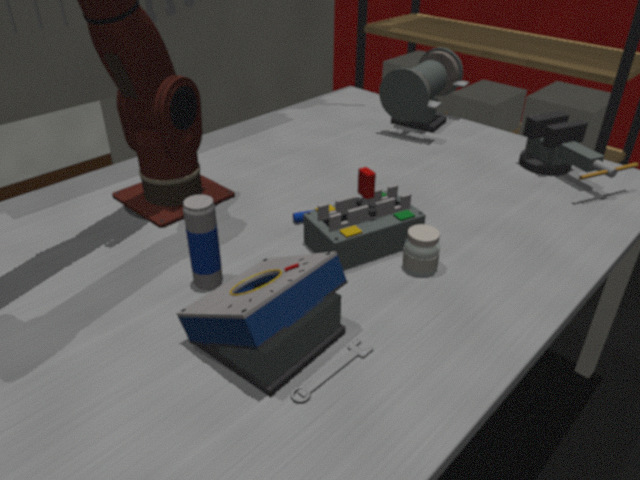

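View pics/top0.png

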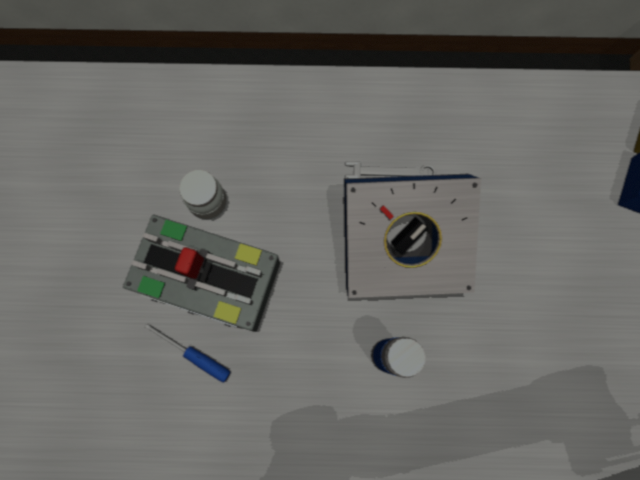

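The top view shows the selector on the left, with green tags at (173,230) and (151,287), yellow at (248,254) and (227,313), and the red handle at about (188,263). The console is on the right, with the opening centred near (412,239), the marker at (386,212) and the white pointer towards the upper right.

```bash
cat > h.py <<'E'
import numpy as np,cv2
from scipy.spatial.transform import Rotation as R
from rig import camera_model
def cam(n):
    c=camera_model(n);q=c['rotation'];f=240/np.tan(np.radians(c['vfov']/2))
    return c['position'],R.from_quat([q[1],q[2],q[3],q[0]]).as_matrix(),f,c['cx'],c['cy']
def ray(n,u,v):
    p,M,f,cx,cy=cam(n);return p,M@np.array([(u-cx)/f,(v-cy)/f,1])
def atz(n,u,v,z):
    p,d=ray(n,u,v);return p+d*(z-p[2])/d[2]
def proj(n,X):
    p,M,f,cx,cy=cam(n);c=(np.atleast_2d(X)-p)@M;return c[:,:2]/c[:,2:]*f+[cx,cy]
def blobs(im,lo,hi,a=15):
    h=cv2.cvtColor(im,cv2.COLOR_RGB2HSV);m=cv2.inRange(h,np.array(lo),np.array(hi))
    n,l,s,c=cv2.connectedComponentsWithStats(m)
    return [(*c[i].round(1),s[i,4]) for i in range(1,n) if s[i,4]>=a]
E
python3 - <<'E'
from h import *
for n in('top','scene'):
    im=cv2.imread(f'pics/{n}0.png')[:,:,::-1].copy()
    for c,lo,hi in(('green',(45,90,40),(80,255,255)),('yellow',(20,120,90),(32,255,255)),('red',(0,150,80),(6,255,255)),('red2',(172,150,80),(180,255,255))):
        b=blobs(im,lo,hi); print(n,c,[(x,atz(n,x[0],x[1],.085).round(4)) if c in('green','yellow') else x for x in b if x[2]<800])
im=cv2.imread('pics/top0.png')
cv2.imwrite('pics/con.png',cv2.resize(im[165:310,335:490],None,fx=4,fy=4,interpolation=cv2.INTER_CUBIC))
E
```

```text
top green [((np.float64(173.2), np.float64(229.7), np.int32(351)), array([0.5728, 0.2211, 0.085 ])), ((np.float64(150.6), np.float64(286.7), np.int32(380)), array([0.4714, 0.2523, 0.085 ]))]
top yellow [((np.float64(411.7), np.float64(239.3), np.int32(227)), array([ 0.5632, -0.1987,  0.085 ])), ((np.float64(247.9), np.float64(254.0), np.int32(342)), array([0.5317, 0.0876, 0.085 ])), ((np.float64(226.9), np.float64(312.1), np.int32(355)), array([0.4305, 0.1188, 0.085 ]))]
top red [(np.float64(386.3), np.float64(212.2), np.int32(66)), (np.float64(185.0), np.float64(260.2), np.int32(341))]
top red2 []
scene green [((np.float64(403.6), np.float64(214.6), np.int32(142)), array([0.5744, 0.2196, 0.085 ]))]
scene yellow [((np.float64(331.0), np.float64(207.8), np.int32(27)), array([0.4386, 0.1303, 0.085 ])), ((np.float64(350.3), np.float64(230.7), np.int32(161)), array([0.5334, 0.0865, 0.085 ])), ((np.float64(266.3), np.float64(282.2), np.int32(67)), array([ 0.539 , -0.1552,  0.085 ])), ((np.float64(233.2), np.float64(292.9), np.int32(15)), array([ 0.52  , -0.2167,  0.085 ]))]
scene red [(np.float64(366.6), np.float64(171.7), np.int32(74)), (np.float64(291.8), np.float64(266.6), np.int32(25))]
scene red2 []
```

View pics/con.png

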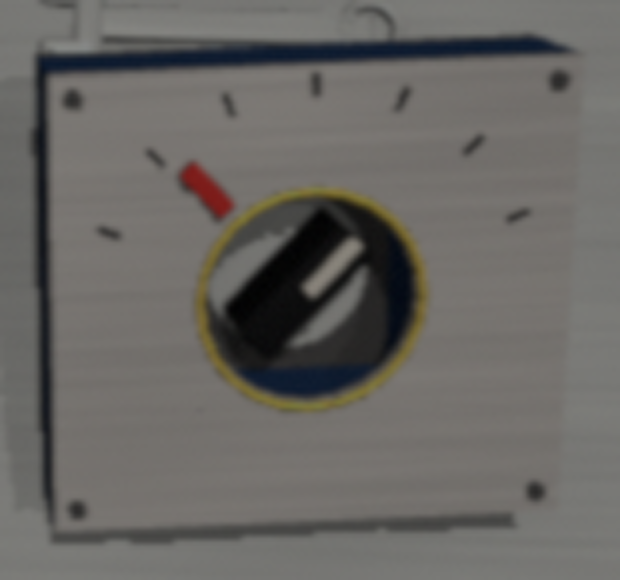

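The crop (4x, offset 335,165) shows the plate corners at about (46,72), (579,52) and (52,531), and the ring centred at (312,299). The pointer stripe runs from (307,293) to (358,242), and the marker from (229,211) to (188,170).

```bash
cat >> h.py <<'E'
from scipy.optimize import least_squares
S,C=np.sin(np.radians(28)),np.cos(np.radians(28))
def plate(p):  # x,y,yaw -> centre, axes (up slope u, left-across l, out n)
    c,s=np.cos(p[2]),np.sin(p[2]);Z=np.array([[c,-s,0],[s,c,0],[0,0,1]])
    return np.array([p[0],p[1],.115]),Z@[C,0,S],Z@[0,1,0],Z@[-S,0,C]
def onplate(p,n,u,v,d=0):  # plane coords (up, left) m at height d above face
    O,U,L,N=plate(p);o,r=ray(n,u,v);P=o+r*((O+d*N-o)@N)/(r@N)
    return np.array([(P-O)@U,(P-O)@L])
def ang(a):return np.degrees(np.arctan2(a[1],a[0]))
E
python3 - <<'E'
from h import *
cr=lambda a:np.array(a)/4+[335,165]-.375
px=cr([(312,299),(46,72),(579,52),(52,531)]);m=[(0,0),(.1,.11),(.1,-.11),(-.1,.11)]
def f(p):
    O,U,L,N=plate(p);return ((proj('top',[O+a*U+b*L for a,b in m])-px)*np.array([[3],[1],[1],[1]])).ravel()
r=least_squares(f,[.55,-.2,0]);p=r.x;print(p,np.degrees(p[2]),r.fun.round(1));np.save('p.npy',p)
for a,d in(((307,293),-.011),((358,242),-.011),((188,170),.006),((229,211),.006),((208,190),.006),((323,208),-.011),((228,310),-.011),((370,255),-.011),((270,360),-.011)):
    q=onplate(p,'top',*cr(a),d);print(a,(q*1000).round(1),ang(q).round(1),np.hypot(*q).round(4))
a,b=[onplate(p,'top',*cr(x),-.011) for x in((307,293),(358,242))];print('stripe dir',ang(b-a))
# scene check: ring ellipse & marker projected
O,U,L,N=plate(p);print('scene proj centre',proj('scene',O),'corners',proj('scene',[O+x*U+y*L for x,y in((.1,.1),(.1,-.11),(-.1,.11),(-.1,-.11))]).round(0).tolist())
print('marker scene',proj('scene',O+.068*(np.cos(.8)*U+np.sin(.8)*L)+.006*N))
# selector / lever
s=np.array([.5016,.170]);print('red handle', [ (z,atz('top',185,260.2,z)[:2].round(4)) for z in(.16,.187)], atz('scene',366.6,171.7,.162))
y=np.array([.041,.1335])/.1397;x=np.array([y[1],-y[0]])
print('proj top face corners',proj('top',[[*(s+a*x+b*y),.187] for a in(-.02,.02) for b in(-.012,.012)]).round(0).tolist())
E
```

```text
[ 0.55633328 -0.19341464  0.06325365] 3.624167076245464 [-0.8 -0.1  0.3  0.6  1.2 -0.1  0.8 -0.1]
(307, 293) [-0.5 -0.8] -120.7 0.0009
(358, 242) [ 21.1 -22.1] -46.4 0.0306
(188, 170) [59.1 53.2] 42.0 0.0795
(229, 211) [41.  36.2] 41.4 0.0547
(208, 190) [50.3 45. ] 41.8 0.0674
(323, 208) [36.6 -6.9] -10.7 0.0372
(228, 310) [-6.5 33.1] 101.1 0.0337
(370, 255) [ 15.1 -27.4] -61.1 0.0313
(270, 360) [-29.8  14.7] 153.8 0.0332
stripe dir -44.760298479553306
scene proj centre [[255.77707754 282.23654389]] corners [[332.0, 254.0], [243.0, 315.0], [265.0, 258.0], [176.0, 313.0]]
marker scene [[291.06051678 265.23649672]]
red handle [(0.16, array([0.5056, 0.1768])), (0.187, array([0.5009, 0.1697]))] [0.47661714 0.2037365  0.162     ]
proj top face corners [[187.0, 275.0], [173.0, 270.0], [197.0, 250.0], [182.0, 245.0]]
```

Emit:
{"fn": "send_rows", "kwargs": {
  "rows": [
    [[20, 10, 6], -2, 0],
    [[36, 20, 6], -5, 0],
    [[36, 20, 6], -5, 0],
    [[36, 20, 6], -5, 0],
    [[36, 20, 6], -5, 0],
    [[36, 20, 6], -5, 0],
    [[36, 20, 6], -5, 0],
    [[36, 20, 6], -5, 0],
    [[36, 25, 6], -5, 0],
    [[36, 30, 6], -5, 0],
    [[36, 35, 6], -5, 0],
    [[36, 40, 6], -5, 0]
  ]
}}

```text
time_s: 1.1
tool_pos: [0.4927, -0.3229, 0.3007]
tool_rot: [-0.001, 0.989, -0.146, -0.0]
wrist_force: [0.6, -0.1, 0.6]
width: 0.0873
```

```bash
cat >st.py <<'E'
from h import *
from rig import ctrl
def st():
    s=ctrl.get_state();q=s['tool_rot'];M=R.from_quat([q[1],q[2],q[3],q[0]]).as_matrix()
    print('t',round(s['time_s'],2),'pos',(s['tool_pos']*1000).round(1),'jaw yaw',ang(M[:2,1]).round(2),'tz',M[:,2].round(3),'F',s['wrist_force'].round(1),'w',round(s['width'],4),'q',s['q'].round(2));return s
if __name__=='__main__':st()
E
python3 st.py
```

```text
t 1.1 pos [ 492.7 -322.9  300.7] jaw yaw -106.83 tz [-0.     0.002 -1.   ] F [ 0.6 -0.1  0.6] w 0.0873 q [ 0.63  0.19 -0.15  1.53  0.03  1.42 -1.38]
```

Emit:
{"fn": "send_rows", "kwargs": {
  "rows": [
    [[0.9, 49.3, 0], 0, 0],
    [[0.9, 49.3, 0], 0, 0],
    [[0.9, 49.3, 0], 0, 0],
    [[0.9, 49.3, 0], 0, 0],
    [[0.9, 49.3, 0], 0, 0],
    [[0.9, 49.3, 0], 0, 0],
    [[0.9, 49.3, 0], 0, 0],
    [[0.9, 49.3, 0], 0, 0],
    [[0.9, 49.3, 0], 0, 0],
    [[0.9, 49.3, 0], 0, 0],
    [[0.9, 49.3, 0], 0, 0],
    [[0.9, 49.3, 0], 0, 0]
  ]
}}

```text
time_s: 2.1
tool_pos: [0.5009, 0.1728, 0.3007]
tool_rot: [-0.001, 0.989, -0.146, -0.0]
wrist_force: [1.4, 0.8, -0.3]
width: 0.0867
```

Emit:
{"fn": "send_rows", "kwargs": {
  "rows": [
    [[0, 0, 0], 0, 0],
    [[0, 0, 0], 0, 0],
    [[0, 0, 0], 0, 0],
    [[0, 0, 0], 0, 0]
  ]
}}

```text
time_s: 2.43
tool_pos: [0.5012, 0.1712, 0.3004]
tool_rot: [-0.001, 0.989, -0.147, -0.0]
wrist_force: [-0.1, -0.7, -0.1]
width: 0.0874
```

```bash
python3 st.py
```

```text
t 2.43 pos [501.2 171.2 300.4] jaw yaw -106.9 tz [-0.001  0.002 -1.   ] F [-0.1 -0.7 -0.1] w 0.0874 q [ 0.12  0.1  -0.57  1.65  0.05  1.41 -2.32]
```

Emit:
{"fn": "send_rows", "kwargs": {
  "rows": [
    [[0, -0.1, -4], 0, 0],
    [[0, -0.1, -8], 0, 0],
    [[0, -0.1, -11], 0, 0],
    [[0, -0.1, -13], 0, 0],
    [[0, -0.1, -14], 0, 0],
    [[0, -0.1, -14], 0, 0],
    [[0, -0.1, -14], 0, 255],
    [[0, -0.1, -14], 0, 255],
    [[0, -0.1, -14], 0, 255],
    [[0, -0.1, -14], 0, 255],
    [[0, -0.1, -14], 0, 255],
    [[0, -0.1, -14], 0, 255]
  ]
}}

```text
time_s: 3.43
tool_pos: [0.5014, 0.1703, 0.1609]
tool_rot: [-0.001, 0.989, -0.147, -0.0]
wrist_force: [-0.7, -0.5, 0.3]
width: 0.0552
```

Emit:
{"fn": "send_rows", "kwargs": {
  "rows": [
    [[0, 0, 0], 0, 255],
    [[0, 0, 0], 0, 255],
    [[0, 0, 0], 0, 255],
    [[0, 0, 0], 0, 255]
  ]
}}

```text
time_s: 3.77
tool_pos: [0.5014, 0.1703, 0.161]
tool_rot: [-0.001, 0.989, -0.147, -0.0]
wrist_force: [-0.4, 0.8, -0.4]
width: 0.0286
```

```bash
python3 st.py
```

```text
t 3.77 pos [501.4 170.3 161. ] jaw yaw -106.9 tz [ 0.     0.002 -1.   ] F [-0.4  0.8 -0.4] w 0.0286 q [ 0.11  0.2  -0.57  1.84  0.12  1.14 -2.37]
```

Still closing; a few more rows, then lift 35 mm.

Emit:
{"fn": "send_rows", "kwargs": {
  "rows": [
    [[0, 0, 0], 0, 255],
    [[0, 0, 0], 0, 255],
    [[0, 0, 0], 0, 255],
    [[0, 0, 0], 0, 255],
    [[0, 0, 1], 0, 255],
    [[0, 0, 2], 0, 255],
    [[0, 0, 3], 0, 255],
    [[0, 0, 3.6], 0, 255],
    [[0, 0, 3.6], 0, 255],
    [[0, 0, 3.6], 0, 255]
  ]
}}

```text
time_s: 4.6
tool_pos: [0.5014, 0.1707, 0.1974]
tool_rot: [-0.001, 0.989, -0.147, 0.0]
wrist_force: [0.2, 1.3, -2.5]
width: 0.0238
```

```bash
python3 st.py
```

```text
t 4.6 pos [501.4 170.7 197.4] jaw yaw -106.88 tz [ 0.001  0.002 -1.   ] F [ 0.2  1.3 -2.5] w 0.0238 q [ 0.12  0.16 -0.58  1.8   0.09  1.21 -2.35]
```

Emit:
{"fn": "send_rows", "kwargs": {
  "rows": [
    [[0.7, 2.2, 0], 0, 255],
    [[1.4, 4.5, 0], 0, 255],
    [[2.05, 6.7, 0], 0, 255],
    [[2.05, 6.7, 0], 0, 255],
    [[2.05, 6.7, 0], 0, 255],
    [[2.05, 6.7, 0], 0, 255]
  ]
}}

```text
time_s: 5.1
tool_pos: [0.5215, 0.2372, 0.1969]
tool_rot: [-0.001, 0.989, -0.147, -0.0]
wrist_force: [0.3, 0.5, -2.7]
width: 0.024
```

```bash
python3 st.py
```

```text
t 5.1 pos [521.5 237.2 196.9] jaw yaw -106.89 tz [-0.     0.002 -1.   ] F [ 0.3  0.5 -2.7] w 0.024 q [ 0.01  0.26 -0.6   1.7   0.16  1.23 -2.49]
```

Emit:
{"fn": "send_rows", "kwargs": {
  "rows": [
    [[0, 0, -1], 0, 255],
    [[0, 0, -2], 0, 255],
    [[0, 0, -2.8], 0, 255],
    [[0, 0, -3.3], 0, 255],
    [[0, 0, -3.6], 0, 255],
    [[0, 0, -3.6], 0, 255],
    [[0, 0, -3.6], 0, 255]
  ]
}}

```text
time_s: 5.68
tool_pos: [0.5216, 0.2373, 0.161]
tool_rot: [-0.001, 0.989, -0.147, -0.0]
wrist_force: [0.0, 1.0, -0.2]
width: 0.0237
```

```bash
python3 st.py
```

```text
t 5.68 pos [521.6 237.3 161. ] jaw yaw -106.89 tz [ 0.     0.002 -1.   ] F [ 0.   1.  -0.2] w 0.0237 q [ 0.01  0.29 -0.6   1.74  0.18  1.16 -2.51]
```

Force has dropped to about zero, so the lever is on the notch floor. I'll release and rise.

Emit:
{"fn": "send_rows", "kwargs": {
  "rows": [
    [[0, 0, 0], 0, 100],
    [[0, 0, 0], 0, 100],
    [[0, 0, 0], 0, 100],
    [[0, 0, 0], 0, 100],
    [[0, 0, 0], 0, 100],
    [[0, 0, 0], 0, 100],
    [[0, 0, 2], 0, 100],
    [[0, 0, 6], 0, 100],
    [[0, 0, 10], 0, 100],
    [[0, 0, 14], 0, 100],
    [[0, 0, 14], 0, 100]
  ]
}}

```text
time_s: 6.6
tool_pos: [0.5238, 0.239, 0.3095]
tool_rot: [-0.004, 0.989, -0.147, 0.005]
wrist_force: [0.7, 0.5, -0.2]
width: 0.0527
```

```bash
python3 st.py; python3 - <<'E'
from h import *
from rig import get_image
im=get_image('scene');cv2.imwrite('pics/s1.png',cv2.resize(im[120:300,150:460],None,fx=2.5,fy=2.5,interpolation=cv2.INTER_CUBIC)[:,:,::-1])
# predicted handle edges down (125..187) at green notch
s=np.array([.522,.2367]);y=np.array([.041,.1335])/.1397;x=np.array([y[1],-y[0]])
print(((proj('scene',[[*(s+a*x+b*y),z] for z in(.187,.125) for a in(-.02,.02) for b in(-.012,.012)])-[150,120])*2.5).round(0).tolist())
E
```

```text
t 6.6 pos [523.8 239.  309.5] jaw yaw -106.88 tz [ 0.01   0.007 -1.   ] F [ 0.7  0.5 -0.2] w 0.0527 q [ 0.02  0.2  -0.61  1.53  0.11  1.43 -2.46]
[[583.0, 102.0], [605.0, 96.0], [610.0, 119.0], [632.0, 113.0], [578.0, 165.0], [600.0, 159.0], [604.0, 183.0], [626.0, 177.0]]
```

View pics/s1.png

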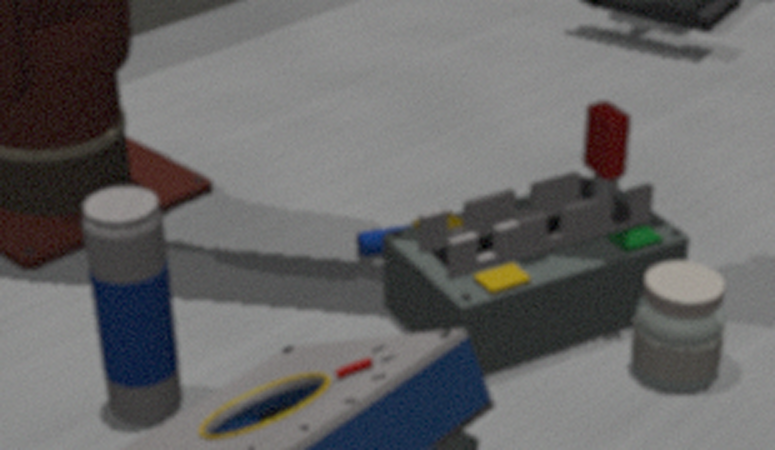

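The lever sits in the green notch, spanning (586–629, 103–178) in the crop. That matches the fully-down prediction, and the bystanders haven't moved. Next, over to the knob.

Emit:
{"fn": "send_rows", "kwargs": {
  "rows": [
    [[3.9, -43.2, -0.9], -3.9, 164],
    [[3.9, -43.2, -0.9], -3.9, 164],
    [[3.9, -43.2, -0.9], -3.9, 164],
    [[3.9, -43.2, -0.9], -3.9, 164],
    [[3.9, -43.2, -0.9], -3.9, 164],
    [[3.9, -43.2, -0.9], -3.9, 164],
    [[3.9, -43.2, -0.9], -3.9, 164],
    [[3.9, -43.2, -0.9], -3.9, 164],
    [[3.9, -43.2, -0.9], -3.9, 164],
    [[3.9, -43.2, -0.9], -3.9, 164],
    [[3.9, -43.2, -0.9], -3.9, 164],
    [[3.9, -43.2, -0.9], -3.9, 164]
  ]
}}

```text
time_s: 7.65
tool_pos: [0.5608, -0.1997, 0.2951]
tool_rot: [-0.001, 0.937, -0.348, 0.003]
wrist_force: [-0.0, -0.3, -0.2]
width: 0.0313
```

Emit:
{"fn": "send_rows", "kwargs": {
  "rows": [
    [[0, 0, 0], 0, 164],
    [[0, 0, 0], 0, 164],
    [[0, 0, 0], 0, 164],
    [[0, 0, 0], 0, 164]
  ]
}}

```text
time_s: 7.98
tool_pos: [0.561, -0.1983, 0.2951]
tool_rot: [-0.002, 0.938, -0.347, 0.003]
wrist_force: [-1.0, 0.0, 0.1]
width: 0.0311
```

```bash
python3 st.py
```

```text
t 7.98 pos [ 561.  -198.3  295.1] jaw yaw -130.62 tz [ 0.006  0.001 -1.   ] F [-1.   0.   0.1] w 0.0311 q [ 0.49  0.21 -0.26  1.52  0.05  1.41 -2.06]
```

Emit:
{"fn": "send_rows", "kwargs": {
  "rows": [
    [[0.2, 0.5, -4], 0, 164],
    [[0.2, 0.5, -8], 0, 164],
    [[0.2, 0.5, -11], 0, 164],
    [[0.2, 0.5, -12.5], 0, 164],
    [[0.2, 0.5, -12.8], 0, 164],
    [[0.2, 0.5, -12.8], 0, 164],
    [[0.2, 0.5, -12.8], 0, 164]
  ]
}}

```text
time_s: 8.57
tool_pos: [0.5639, -0.1929, 0.1686]
tool_rot: [-0.002, 0.938, -0.347, 0.004]
wrist_force: [-0.8, -0.6, 1.0]
width: 0.0308
```

```bash
python3 st.py;  python3 - <<'E'
from h import *
from rig import get_image
for n,(a,b,c,d) in dict(scene=(180,340,160,380),top=(120,320,320,510)).items():
    im=get_image(n)[a:b,c:d];cv2.imwrite(f'pics/{n}2.png',cv2.resize(im,None,fx=3,fy=3,interpolation=cv2.INTER_CUBIC)[:,:,::-1])
E
```

```text
t 8.57 pos [ 563.9 -192.9  168.6] jaw yaw -130.58 tz [ 0.008  0.    -1.   ] F [-0.8 -0.6  1. ] w 0.0308 q [ 0.48  0.29 -0.26  1.69  0.08  1.17 -2.08]
```

View pics/scene2.png

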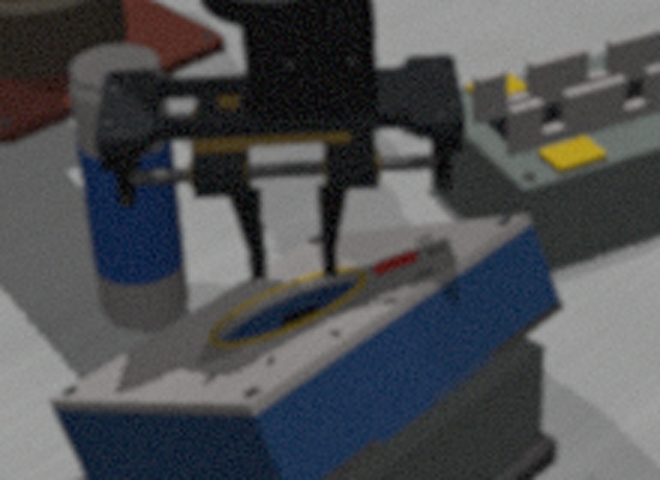

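The crop shows both fingers over the ring, clear of the plate; the fingers taper. I'll check that the gripper body will clear the can.

```bash
python3 - <<'E'
from h import *
c=atz('top',403.5,357,.19);print(c,np.hypot(*(c[:2]-[.563,-.193])))
E
```

```text
[ 0.36299722 -0.15993465  0.19      ] 0.20271761300938201
```

Emit:
{"fn": "send_rows", "kwargs": {
  "rows": [
    [[-0.1, 0, -1], 0, 164],
    [[-0.1, 0, -2], 0, 164],
    [[-0.1, 0, -2.5], 0, 164],
    [[-0.1, 0, -3], 0, 164],
    [[-0.1, 0, -3.4], 0, 164],
    [[-0.1, 0, -3.4], 0, 164]
  ]
}}

```text
time_s: 9.17
tool_pos: [0.5625, -0.1931, 0.1338]
tool_rot: [-0.002, 0.938, -0.347, 0.003]
wrist_force: [-0.8, -1.1, -1.0]
width: 0.031
```

```bash
python3 st.py
```

```text
t 9.17 pos [ 562.5 -193.1  133.8] jaw yaw -130.6 tz [ 0.007  0.001 -1.   ] F [-0.8 -1.1 -1. ] w 0.031 q [ 0.47  0.31 -0.26  1.73  0.09  1.1  -2.09]
```

Emit:
{"fn": "send_rows", "kwargs": {
  "rows": [
    [[0.1, 0, -0.5], 0, 164],
    [[0.1, 0, -1], 0, 164],
    [[0.1, 0, -1.4], 0, 164],
    [[0.1, 0, -1.8], 0, 164],
    [[0.1, 0, -1.8], 0, 164]
  ]
}}

```text
time_s: 9.58
tool_pos: [0.5631, -0.193, 0.1148]
tool_rot: [-0.002, 0.938, -0.347, 0.003]
wrist_force: [0.2, 0.6, -1.0]
width: 0.0312
```

```bash
python3 st.py
```

```text
t 9.58 pos [ 563.1 -193.   114.8] jaw yaw -130.6 tz [ 0.006  0.001 -1.   ] F [ 0.2  0.6 -1. ] w 0.0312 q [ 0.47  0.34 -0.26  1.75  0.09  1.07 -2.1 ]
```

Emit:
{"fn": "send_rows", "kwargs": {
  "rows": [
    [[0.1, 0, 0.25], 0, 178],
    [[0.1, 0, 0.25], 0, 178],
    [[0.1, 0, 0.25], 0, 178],
    [[0.1, 0, 0.25], 0, 178],
    [[0.1, 0, 0.25], 1, 178],
    [[0.1, 0, 0.25], 2, 178],
    [[0.1, 0, 0.25], 3, 178],
    [[0.1, 0, 0.25], 3, 178]
  ]
}}

```text
time_s: 10.25
tool_pos: [0.5641, -0.193, 0.1176]
tool_rot: [-0.002, 0.981, -0.194, 0.003]
wrist_force: [-1.3, 1.3, 2.3]
width: 0.0263
```

```bash
python3 st.py
```

```text
t 10.25 pos [ 564.1 -193.   117.6] jaw yaw -112.34 tz [ 0.006  0.003 -1.   ] F [-1.3  1.3  2.3] w 0.0263 q [ 0.51  0.34 -0.31  1.74  0.11  1.08 -1.79]
```

Turning freely with low force. Continue (final jaw line about 139°, i.e. −41°).

Emit:
{"fn": "send_rows", "kwargs": {
  "rows": [
    [[0, 0, 0], 1, 178],
    [[0, 0, 0], 2, 178],
    [[0, 0, 0], 3, 178],
    [[0, 0, 0], 4, 178],
    [[0, 0, 0], 5, 178],
    [[0, 0, 0], 6, 178],
    [[0, 0, 0], 6, 178]
  ]
}}

```text
time_s: 10.83
tool_pos: [0.5643, -0.193, 0.1177]
tool_rot: [-0.003, 0.993, 0.12, 0.002]
wrist_force: [-0.2, 0.7, 0.4]
width: 0.0265
```

```bash
python3 st.py
```

```text
t 10.83 pos [ 564.3 -193.   117.7] jaw yaw -76.25 tz [ 0.003  0.006 -1.   ] F [-0.2  0.7  0.4] w 0.0265 q [ 0.6   0.35 -0.41  1.73  0.15  1.09 -1.19]
```

Emit:
{"fn": "send_rows", "kwargs": {
  "rows": [
    [[0, 0, 0], 1, 178],
    [[0, 0, 0], 2, 178],
    [[0, 0, 0], 3, 178],
    [[0, 0, 0], 4, 178],
    [[0, 0, 0], 5, 178],
    [[0, 0, 0], 5.5, 178],
    [[0, 0, 0], 5.5, 178]
  ]
}}

```text
time_s: 11.42
tool_pos: [0.5646, -0.1937, 0.1182]
tool_rot: [-0.003, 0.919, 0.395, 0.001]
wrist_force: [-0.2, -1.4, 3.2]
width: 0.0265
```

```bash
python3 st.py
```

```text
t 11.42 pos [ 564.6 -193.7  118.2] jaw yaw -43.48 tz [ 0.001  0.006 -1.   ] F [-0.2 -1.4  3.2] w 0.0265 q [ 0.67  0.37 -0.5   1.72  0.19  1.1  -0.65]
```

Emit:
{"fn": "send_rows", "kwargs": {
  "rows": [
    [[0, 0, 0], 0, 161],
    [[0, 0, 0], 0, 161],
    [[0, 0, 0], 0, 161],
    [[0, 0, 2], 0, 161],
    [[0, 0, 5], 0, 161],
    [[0, 0, 9], 0, 161],
    [[0, -3, 12], 0, 161],
    [[0, -7, 13], 0, 161],
    [[0, -11, 13], 0, 161],
    [[0, -15, 13], 0, 161],
    [[0, -19, 13], 0, 161],
    [[0, -23, 13], 0, 161]
  ]
}}

```text
time_s: 12.42
tool_pos: [0.5642, -0.4254, 0.2481]
tool_rot: [-0.003, 0.919, 0.394, 0.001]
wrist_force: [1.5, -1.4, -0.5]
width: 0.0323
```

```bash
cat > look.py <<'E'
import sys
from st import *
from rig import get_image
st();im=get_image('top');cv2.imwrite(sys.argv[1],cv2.resize(im[165:310,335:490],None,fx=4,fy=4,interpolation=cv2.INTER_CUBIC)[:,:,::-1])
E
python3 look.py pics/con3.png
```

```text
t 12.42 pos [ 564.2 -425.4  248.1] jaw yaw -43.59 tz [ 0.     0.006 -1.   ] F [ 1.5 -1.4 -0.5] w 0.0323 q [ 0.86  0.48 -0.4   1.28  0.18  1.42 -0.29]
```

View pics/con3.png

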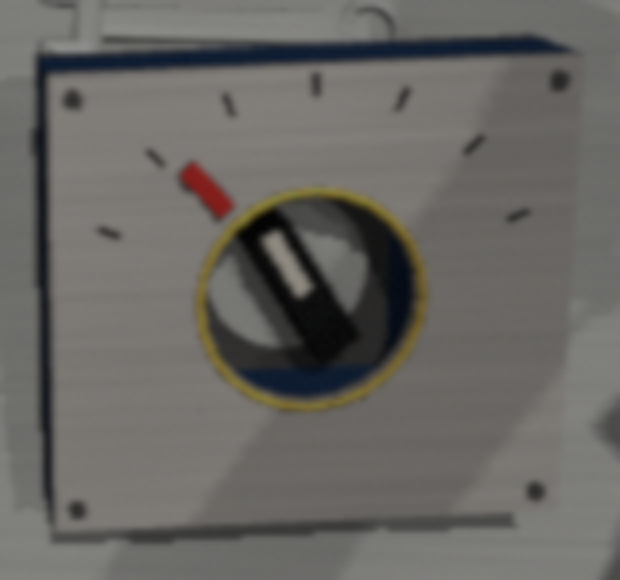

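The crop shows the pointer stripe from about (304,294) to (272,233), and the marker unmoved at (208,190). The knob still needs some more anticlockwise turn; working out the angle.

```bash
cat > ptr.py <<'E'
from h import *
import sys
p=np.load('p.npy')
def run(f,ends):
    cr=lambda a:np.array(a)/4+[335,165]-.375
    a,b=[onplate(p,'top',*cr(x),-.011) for x in ends];print('stripe dir',ang(b-a).round(1),'end',(b*1000).round(1),'start',(a*1000).round(1),ang(b).round(1))
    m=np.mean([cr(x) for x in ends],0);g=cv2.cvtColor(cv2.imread(f),cv2.COLOR_BGR2GRAY).astype(float)
    P=[];W=[]
    e0,e1=np.array(ends[0],float),np.array(ends[1],float);d=(e1-e0)/np.hypot(*(e1-e0))
    for y in range(180,400):
        for x in range(200,430):
            r=np.array([x,y])-(e0+e1)/2
            if abs(r@d)<44 and abs(r@[-d[1],d[0]])<16 and g[y,x]>95:P.append(onplate(p,'top',*cr((x,y)),-.011));W.append(1)
    P=np.array(P);c=P.mean(0);w,v=np.linalg.eigh(np.cov((P-c).T));k=v[:,1]*np.sign(v[:,1]@c)
    print(len(P),'centroid',(c*1000).round(1),'PCA',ang(k).round(1),'cent ang',ang(c).round(1))
run('pics/con.png',((307,293),(358,242)));run('pics/con3.png',((304,294),(272,233)))
E
python3 ptr.py
```

```text
stripe dir -44.8 end [ 21.1 -22.1] start [-0.5 -0.8] -46.4
983 centroid [ 10.7 -11.5] PCA -43.7 cent ang -47.0
stripe dir 27.2 end [26.6 14.6] start [-0.9  0.5] 28.8
1088 centroid [12.9  8. ] PCA 30.6 cent ang 31.9
```

Emit:
{"fn": "send_rows", "kwargs": {
  "rows": [
    [[0, 4, 0], -0.6, 161],
    [[0, 8, 0], -1.2, 161],
    [[0, 12, 0], -1.2, 161],
    [[0, 16, 0], -1.2, 161],
    [[0, 20, 0], -1.2, 161],
    [[0, 23.2, 0], -1.2, 161],
    [[0, 23.2, 0], -1.2, 161],
    [[0, 23.2, -3], -1.2, 161],
    [[0, 23.2, -6], -1.2, 161],
    [[0, 23.2, -8], -1.2, 161],
    [[0, 23.2, -8], -1.2, 161],
    [[0, 23.2, -8], -1.2, 161]
  ]
}}

```text
time_s: 13.47
tool_pos: [0.5601, -0.2032, 0.1658]
tool_rot: [-0.002, 0.944, 0.331, -0.001]
wrist_force: [0.3, -0.3, -0.1]
width: 0.032
```

```bash
python3 st.py
```

```text
t 13.47 pos [ 560.1 -203.2  165.8] jaw yaw -51.36 tz [-0.004  0.003 -1.   ] F [ 0.3 -0.3 -0.1] w 0.032 q [ 0.67  0.32 -0.48  1.68  0.16  1.19 -0.74]
```

Emit:
{"fn": "send_rows", "kwargs": {
  "rows": [
    [[0.3, 1.0, 0], 0, 161],
    [[0.3, 1.0, 0], 0, 161],
    [[0.3, 1.0, 0], 0, 161],
    [[0.3, 1.0, -1.5], 0, 161],
    [[0.3, 1.0, -3], 0, 161],
    [[0.3, 1.0, -3], 0, 161]
  ]
}}

```text
time_s: 13.97
tool_pos: [0.5621, -0.193, 0.1342]
tool_rot: [-0.003, 0.944, 0.331, -0.003]
wrist_force: [-0.6, 0.4, -0.2]
width: 0.0322
```

```bash
python3 st.py
```

```text
t 13.97 pos [ 562.1 -193.   134.2] jaw yaw -51.37 tz [-0.007  0.004 -1.   ] F [-0.6  0.4 -0.2] w 0.0322 q [ 0.65  0.35 -0.48  1.71  0.17  1.13 -0.78]
```

Emit:
{"fn": "send_rows", "kwargs": {
  "rows": [
    [[0.2, 0, -0.6], 0, 161],
    [[0.2, 0, -1.2], 0, 161],
    [[0.2, 0, -1.65], 0, 161],
    [[0.2, 0, -1.65], 0, 178],
    [[0.2, 0, -1.65], 0, 178],
    [[0.2, 0, -1.65], 0, 178],
    [[0.2, 0, -1.65], 1, 178],
    [[0.2, 0, -1.65], 2, 178],
    [[0.2, 0, -1.65], 2.8, 178],
    [[0.2, 0, -1.65], 3.2, 178],
    [[0.2, 0, -1.65], 3.2, 178]
  ]
}}

```text
time_s: 14.88
tool_pos: [0.5645, -0.1942, 0.1184]
tool_rot: [-0.002, 0.875, 0.484, -0.003]
wrist_force: [-0.8, -3.2, 2.0]
width: 0.0266
```

```bash
python3 st.py
```

```text
t 14.88 pos [ 564.5 -194.2  118.4] jaw yaw -32.11 tz [-0.006  0.    -1.   ] F [-0.8 -3.2  2. ] w 0.0266 q [ 0.69  0.38 -0.53  1.72  0.21  1.11 -0.47]
```

Emit:
{"fn": "send_rows", "kwargs": {
  "rows": [
    [[0, 0, 0], 0, 163],
    [[0, 0, 0], 0, 163],
    [[0, 0, 0], 0, 163],
    [[0, 0, 2], 0, 163],
    [[0, 0, 5], 0, 163],
    [[0, 0, 9], 0, 163],
    [[0, -3, 12], 0, 163],
    [[0, -7, 13], 0, 163],
    [[0, -11, 13], 0, 163],
    [[0, -15, 13], 0, 163],
    [[0, -19, 13], 0, 163],
    [[0, -23, 13], 0, 163]
  ]
}}

```text
time_s: 15.88
tool_pos: [0.5643, -0.4257, 0.2485]
tool_rot: [-0.002, 0.875, 0.484, -0.003]
wrist_force: [0.4, -0.2, 0.5]
width: 0.0315
```

```bash
python3 look.py pics/con4.png
```

```text
t 15.88 pos [ 564.3 -425.7  248.5] jaw yaw -32.13 tz [-0.006  0.    -1.   ] F [ 0.4 -0.2  0.5] w 0.0315 q [ 0.88  0.49 -0.44  1.27  0.21  1.43 -0.11]
```

View pics/con4.png

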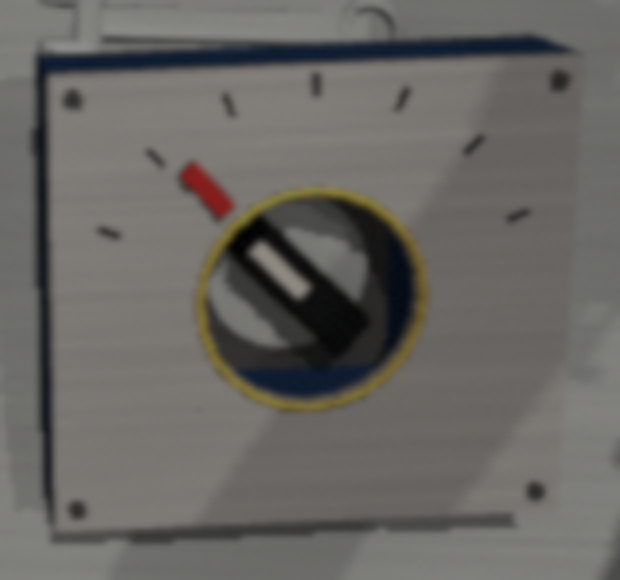

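The stripe now runs from about (305,294) to (255,245), roughly parallel to the marker, which runs from (229,211) to (188,170).

```bash
sed -i '$d' ptr.py; echo "run('pics/con4.png',((305,294),(255,245)))" >> ptr.py; python3 ptr.py; python3 - <<'E'
from h import *
p=np.load('p.npy');P=[]
h=cv2.cvtColor(cv2.imread('pics/con4.png'),cv2.COLOR_BGR2HSV)
m=cv2.inRange(h,np.array((0,150,70)),np.array((8,255,255)))|cv2.inRange(h,np.array((172,150,70)),np.array((180,255,255)))
for y,x in np.argwhere(m):P.append(onplate(p,'top',x/4+335-.375,y/4+165-.375,.006))
P=np.array(P);c=P.mean(0);w,v=np.linalg.eigh(np.cov((P-c).T));k=v[:,1]*np.sign(v[:,1]@c)
print('marker',len(P),(c*1000).round(1),np.hypot(*c),ang(c),'PCA',ang(k))
# perp offset sensitivity: pointer start position
E
```

```text
stripe dir 43.9 end [21.7 21.8] start [-0.9  0.1] 45.1
1074 centroid [10.3 11.1] PCA 44.4 cent ang 47.1
marker 1017 [50.4 45.7] 0.06798148658413893 42.2040408738594 PCA 42.4154123336626
```

```bash
python3 - <<'E'
from h import *
from rig import get_image
p=np.load('p.npy');O,U,L,N=plate(p)
g=np.mean([get_image('top').astype(float).mean(2) for _ in range(6)],0).astype(np.float32)
cv2.imwrite('pics/avg.png',g)
def fit(rs,a0,d,img,hw):
    k=np.radians(a0);e=np.array([np.cos(k),np.sin(k)]);q=np.array([-e[1],e[0]]);t=np.arange(-hw,hw+.1,.25)/1e3;out=[]
    for r in rs:
        P=[O+d*N+(r/1e3*e+x*q)[0]*U+(r/1e3*e+x*q)[1]*L for x in t];uv=proj('top',P).astype(np.float32)
        v=cv2.remap(img,uv[:,0].copy(),uv[:,1].copy(),cv2.INTER_LINEAR).ravel();w=np.clip(v-(v.max()+v.min())/2,0,None);out.append((w*t).sum()/w.sum()*1e3)
    s,i=np.polyfit(rs,out,1);print('line angle',(a0+np.degrees(np.arctan(s))).round(2),'offset at centre mm',round(i,2),'at r=15',round(s*15+i,2),np.round(out,1))
rs=np.arange(5,22,1.)
for a in(43,45,47):fit(rs,a,-.011,g,8)
im=get_image('top').astype(np.float32);red=im[:,:,0]-im[:,:,1:].mean(2)
fit(np.arange(59,78,1.),42.3,.006,red,10)
g0=cv2.imread('pics/top0.png').astype(np.float32).mean(2)
for a in(-46,-44):fit(rs,a,-.011,g0,8)
E
```

```text
line angle 44.14 offset at centre mm 0.81 at r=15 1.11 [0.8 0.9 0.9 1.  1.  1.  1.1 1.1 1.1 1.1 1.1 1.1 1.1 1.2 1.2 1.2 1.2]
line angle 44.14 offset at centre mm 0.81 at r=15 0.59 [0.7 0.7 0.7 0.7 0.7 0.7 0.7 0.7 0.7 0.6 0.6 0.6 0.5 0.5 0.5 0.5 0.5]
line angle 44.12 offset at centre mm 0.82 at r=15 0.06 [ 0.5  0.5  0.4  0.4  0.4  0.3  0.3  0.3  0.2  0.1  0.1  0.  -0.  -0.1
 -0.2 -0.2 -0.3]
line angle 42.3 offset at centre mm -0.37 at r=15 -0.37 [-0.3 -0.3 -0.3 -0.3 -0.4 -0.3 -0.4 -0.4 -0.4 -0.4 -0.4 -0.4 -0.4 -0.4
 -0.4 -0.3 -0.3 -0.3 -0.3]
line angle -43.43 offset at centre mm -1.01 at r=15 -0.34 [-0.7 -0.7 -0.7 -0.6 -0.6 -0.6 -0.6 -0.5 -0.5 -0.4 -0.4 -0.3 -0.3 -0.2
 -0.1 -0.   0. ]
line angle -43.42 offset at centre mm -1.01 at r=15 -0.86 [-0.9 -0.9 -0.9 -0.9 -0.9 -0.9 -1.  -1.  -1.  -1.  -0.9 -0.9 -0.9 -0.8
 -0.8 -0.7 -0.7][ WARN:0@22.304] global loadsave.cpp:1063 imwrite_ Unsupported depth image for selected encoder is fallbacked to CV_8U.
```

Pointer at about 44.1° against marker at about 42°: a slight overshoot. There is time for a gentle clockwise nudge.

Emit:
{"fn": "send_rows", "kwargs": {
  "rows": [
    [[0, 4, 0], -0.7, 161],
    [[0, 8, 0], -1.4, 161],
    [[0, 12, 0], -1.4, 161],
    [[0, 16, 0], -1.4, 161],
    [[0, 20, 0], -1.4, 161],
    [[0, 23.2, 0], -1.4, 161],
    [[0, 23.2, 0], -1.4, 161],
    [[0, 23.2, -3], -1.4, 161],
    [[0, 23.2, -6], -1.4, 161],
    [[0, 23.2, -8], -1.4, 161],
    [[0, 23.2, -8], -1.4, 161],
    [[0, 23.2, -8], -1.4, 161]
  ]
}}

```text
time_s: 17.28
tool_pos: [0.5649, -0.1896, 0.1688]
tool_rot: [-0.002, 0.907, 0.42, -0.003]
wrist_force: [1.2, -0.3, 1.2]
width: 0.0321
```

```bash
python3 st.py
```

```text
t 17.28 pos [ 564.9 -189.6  168.8] jaw yaw -40.32 tz [-0.007  0.002 -1.   ] F [ 1.2 -0.3  1.2] w 0.0321 q [ 0.68  0.33 -0.52  1.67  0.17  1.2  -0.59]
```

Emit:
{"fn": "send_rows", "kwargs": {
  "rows": [
    [[-0.1, -0.35, 0], 0, 161],
    [[-0.1, -0.35, 0], 0, 161],
    [[-0.1, -0.35, -1.5], 0, 161],
    [[-0.1, -0.35, -3], 0, 161],
    [[-0.1, -0.35, -3.5], 0, 161],
    [[-0.1, -0.35, -3.5], 0, 161]
  ]
}}

```text
time_s: 17.78
tool_pos: [0.5636, -0.1932, 0.1336]
tool_rot: [-0.002, 0.908, 0.42, -0.003]
wrist_force: [0.0, -0.4, -0.6]
width: 0.0319
```

```bash
python3 st.py
```

```text
t 17.78 pos [ 563.6 -193.2  133.6] jaw yaw -40.33 tz [-0.008  0.002 -1.   ] F [ 0.  -0.4 -0.6] w 0.0319 q [ 0.68  0.36 -0.51  1.71  0.19  1.13 -0.6 ]
```

Down, narrow, turn −15° clockwise, reopen, and out.

Emit:
{"fn": "send_rows", "kwargs": {
  "rows": [
    [[0.05, 0, -0.6], 0, 161],
    [[0.05, 0, -1.2], 0, 161],
    [[0.05, 0, -1.6], 0, 161],
    [[0.05, 0, -1.6], 0, 178],
    [[0.05, 0, -1.6], 0, 178],
    [[0.05, 0, -1.6], 0, 178],
    [[0.05, 0, -1.6], -1, 178],
    [[0.05, 0, -1.6], -2, 178],
    [[0.05, 0, -1.6], -2.5, 178],
    [[0.05, 0, -1.6], -2.5, 178],
    [[0.05, 0, -1.6], -2.5, 178]
  ]
}}

```text
time_s: 18.7
tool_pos: [0.564, -0.1933, 0.118]
tool_rot: [-0.003, 0.954, 0.299, -0.003]
wrist_force: [-3.1, -0.3, 2.3]
width: 0.0262
```

```bash
python3 st.py
```

```text
t 18.7 pos [ 564.  -193.3  118. ] jaw yaw -55.21 tz [-0.007  0.003 -1.   ] F [-3.1 -0.3  2.3] w 0.0262 q [ 0.64  0.37 -0.47  1.72  0.18  1.1  -0.85]
```

Emit:
{"fn": "send_rows", "kwargs": {
  "rows": [
    [[0, 0, 0], 0, 163],
    [[0, 0, 0], 0, 163],
    [[0, 0, 0], 0, 163],
    [[0, 0, 2], 0, 163],
    [[0, 0, 5], 0, 163],
    [[0, 0, 9], 0, 163],
    [[0, -3, 12], 0, 163],
    [[0, -7, 13], 0, 163],
    [[0, -11, 13], 0, 163],
    [[0, -15, 13], 0, 163],
    [[0, -19, 13], 0, 163],
    [[0, -23, 13], 0, 163]
  ]
}}

```text
time_s: 19.7
tool_pos: [0.5637, -0.4253, 0.248]
tool_rot: [-0.002, 0.954, 0.299, -0.003]
wrist_force: [0.9, 0.1, 0.1]
width: 0.0312
```

```bash
cat > fine.py <<'E'
from st import *
from rig import get_image
st();p=np.load('p.npy');O,U,L,N=plate(p)
ims=[get_image('top').astype(np.float32) for _ in range(6)];im=np.mean(ims,0);g=im.mean(2);red=im[:,:,0]-im[:,:,1:].mean(2)
cv2.imwrite('pics/fin.png',im[:,:,::-1].astype(np.uint8))
def fit(rs,a0,d,img,hw,n):
    k=np.radians(a0);e=np.array([np.cos(k),np.sin(k)]);q=np.array([-e[1],e[0]]);t=np.arange(-hw,hw+.1,.25)/1e3;out=[]
    for r in rs:
        P=[O+d*N+(r/1e3*e+x*q)[0]*U+(r/1e3*e+x*q)[1]*L for x in t];uv=proj('top',P).astype(np.float32)
        v=cv2.remap(img,uv[:,0].copy(),uv[:,1].copy(),cv2.INTER_LINEAR).ravel();w=np.clip(v-(v.max()+v.min())/2,0,None);out.append((w*t).sum()/w.sum()*1e3)
    s,i=np.polyfit(rs,out,1);print(n,'line angle',(a0+np.degrees(np.arctan(s))).round(2),'offset at centre mm',round(i,2))
fit(np.arange(5,22,1.),42,-.011,g,8,'pointer');fit(np.arange(59,78,1.),42.3,.006,red,10,'marker')
E
python3 fine.py
```

```text
t 19.7 pos [ 563.7 -425.3  248. ] jaw yaw -55.18 tz [-0.007  0.003 -1.   ] F [0.9 0.1 0.1] w 0.0312 q [ 0.83  0.48 -0.37  1.27  0.17  1.42 -0.49]
pointer line angle 39.28 offset at centre mm 0.46
marker line angle 42.34 offset at centre mm -0.41
```

Emit:
{"fn": "send_rows", "kwargs": {
  "rows": [
    [[0, 4, 0], 0.7, 161],
    [[0, 8, 0], 1.6, 161],
    [[0, 12, 0], 1.6, 161],
    [[0, 16, 0], 1.6, 161],
    [[0, 20, 0], 1.6, 161],
    [[0, 23.2, 0], 1.6, 161],
    [[0, 23.2, 0], 1.6, 161],
    [[0, 23.2, -3], 1.6, 161],
    [[0, 23.2, -6], 1.6, 161],
    [[0, 23.2, -8], 1.6, 161],
    [[0, 23.2, -8], 1.6, 161],
    [[0, 23.2, -8], 1.6, 161]
  ]
}}

```text
time_s: 21.0
tool_pos: [0.5643, -0.1887, 0.1679]
tool_rot: [-0.003, 0.925, 0.379, -0.003]
wrist_force: [0.1, -0.0, -0.1]
width: 0.0322
```

```bash
python3 st.py
```

```text
t 21.0 pos [ 564.3 -188.7  167.9] jaw yaw -45.4 tz [-0.009  0.004 -1.   ] F [ 0.1 -0.  -0.1] w 0.0322 q [ 0.66  0.32 -0.5   1.67  0.16  1.2  -0.67]
```

Emit:
{"fn": "send_rows", "kwargs": {
  "rows": [
    [[-0.1, -0.45, 0], 0, 161],
    [[-0.1, -0.45, 0], 0, 161],
    [[-0.1, -0.45, -1.5], 0, 161],
    [[-0.1, -0.45, -3], 0, 161],
    [[-0.1, -0.45, -3.4], 0, 161],
    [[-0.1, -0.45, -3.4], 0, 161]
  ]
}}

```text
time_s: 21.5
tool_pos: [0.563, -0.1934, 0.1338]
tool_rot: [-0.004, 0.925, 0.379, -0.003]
wrist_force: [-0.3, 0.2, -0.3]
width: 0.0319
```

```bash
python3 st.py
```

```text
t 21.5 pos [ 563.  -193.4  133.8] jaw yaw -45.41 tz [-0.009  0.004 -1.   ] F [-0.3  0.2 -0.3] w 0.0319 q [ 0.66  0.36 -0.49  1.71  0.18  1.14 -0.68]
```

Emit:
{"fn": "send_rows", "kwargs": {
  "rows": [
    [[0.1, 0, -0.6], 0, 161],
    [[0.1, 0, -1.2], 0, 161],
    [[0.1, 0, -1.6], 0, 161],
    [[0.1, 0, -1.6], 0, 178],
    [[0.1, 0, -1.6], 0, 178],
    [[0.1, 0, -1.6], 0, 178],
    [[0.1, 0, -1.6], 0.7, 178],
    [[0.1, 0, -1.6], 1.4, 178],
    [[0.1, 0, -1.6], 1.9, 178],
    [[0.1, 0, -1.6], 1.9, 178],
    [[0.1, 0, -1.6], 1.9, 178]
  ]
}}

```text
time_s: 22.42
tool_pos: [0.5644, -0.1943, 0.1184]
tool_rot: [-0.002, 0.884, 0.468, -0.004]
wrist_force: [0.9, -3.2, 2.0]
width: 0.0264
```

```bash
python3 st.py
```

```text
t 22.42 pos [ 564.4 -194.3  118.4] jaw yaw -34.15 tz [-0.009  0.001 -1.   ] F [ 0.9 -3.2  2. ] w 0.0264 q [ 0.68  0.38 -0.52  1.72  0.21  1.11 -0.5 ]
```

Emit:
{"fn": "send_rows", "kwargs": {
  "rows": [
    [[0, 0, 0], 0, 163],
    [[0, 0, 0], 0, 163],
    [[0, 0, 0], 0, 163],
    [[0, 0, 2], 0, 163],
    [[0, 0, 5], 0, 163],
    [[0, 0, 9], 0, 163],
    [[0, -3, 12], 0, 163],
    [[0, -7, 13], 0, 163],
    [[0, -11, 13], 0, 163],
    [[0, -15, 13], 0, 163],
    [[0, -19, 13], 0, 163],
    [[0, -23, 13], 0, 163]
  ]
}}

```text
time_s: 23.42
tool_pos: [0.5642, -0.4257, 0.2484]
tool_rot: [-0.003, 0.884, 0.468, -0.004]
wrist_force: [1.1, -0.5, -0.4]
width: 0.0314
```

```bash
python3 fine.py
```

```text
t 23.42 pos [ 564.2 -425.7  248.4] jaw yaw -34.15 tz [-0.009  0.001 -1.   ] F [ 1.1 -0.5 -0.4] w 0.0314 q [ 0.87  0.49 -0.43  1.27  0.2   1.43 -0.14]
pointer line angle 44.62 offset at centre mm 0.6
marker line angle 42.34 offset at centre mm -0.41
```

Still about 2° past the marker. One last small clockwise nudge: jaw to −52.4°, where −55.2° gave about 38.5–39°.

Emit:
{"fn": "send_rows", "kwargs": {
  "rows": [
    [[0, 4, 0], -0.5, 161],
    [[0, 8, 0], -1.1, 161],
    [[0, 12, 0], -1.1, 161],
    [[0, 16, 0], -1.1, 161],
    [[0, 20, 0], -1.1, 161],
    [[0, 23.2, 0], -1.1, 161],
    [[0, 23.2, 0], -1.1, 161],
    [[0, 23.2, -3], -1.1, 161],
    [[0, 23.2, -6], -1.1, 161],
    [[0, 23.2, -8], -1.1, 161],
    [[0, 23.2, -8], -1.1, 161],
    [[0, 23.2, -8], -1.1, 161]
  ]
}}

```text
time_s: 24.72
tool_pos: [0.5647, -0.1893, 0.1682]
tool_rot: [-0.004, 0.908, 0.418, -0.003]
wrist_force: [1.7, 0.5, 1.3]
width: 0.0317
```

```bash
python3 st.py
```

```text
t 24.72 pos [ 564.7 -189.3  168.2] jaw yaw -40.56 tz [-0.009  0.004 -1.   ] F [1.7 0.5 1.3] w 0.0317 q [ 0.67  0.33 -0.52  1.67  0.17  1.2  -0.59]
```

Emit:
{"fn": "send_rows", "kwargs": {
  "rows": [
    [[-0.1, -0.4, 0], 0, 161],
    [[-0.1, -0.4, 0], 0, 161],
    [[-0.1, -0.4, -1.5], 0, 161],
    [[-0.1, -0.4, -3], 0, 161],
    [[-0.1, -0.4, -3.45], 0, 161],
    [[-0.1, -0.4, -3.45], 0, 161]
  ]
}}

```text
time_s: 25.22
tool_pos: [0.5634, -0.1934, 0.1336]
tool_rot: [-0.004, 0.908, 0.418, -0.004]
wrist_force: [-0.1, 0.2, -0.9]
width: 0.0318
```

Emit:
{"fn": "send_rows", "kwargs": {
  "rows": [
    [[0.05, 0, -0.6], 0, 161],
    [[0.05, 0, -1.2], 0, 161],
    [[0.05, 0, -1.6], 0, 161],
    [[0.05, 0, -1.6], 0, 178],
    [[0.05, 0, -1.6], 0, 178],
    [[0.05, 0, -1.6], 0, 178],
    [[0.05, 0, -1.6], -0.8, 178],
    [[0.05, 0, -1.6], -1.5, 178],
    [[0.05, 0, -1.6], -2, 178],
    [[0.05, 0, -1.6], -2, 178],
    [[0.05, 0, -1.6], -2, 178]
  ]
}}

```text
time_s: 26.13
tool_pos: [0.5639, -0.1935, 0.118]
tool_rot: [-0.004, 0.947, 0.322, -0.003]
wrist_force: [-1.8, -0.3, 2.9]
width: 0.0265
```

```bash
python3 st.py
```

```text
t 26.13 pos [ 563.9 -193.5  118. ] jaw yaw -52.46 tz [-0.009  0.006 -1.   ] F [-1.8 -0.3  2.9] w 0.0265 q [ 0.64  0.37 -0.47  1.72  0.18  1.11 -0.8 ]
```

Emit:
{"fn": "send_rows", "kwargs": {
  "rows": [
    [[0, 0, 0], 0, 163],
    [[0, 0, 0], 0, 163],
    [[0, 0, 0], 0, 163],
    [[0, 0, 2], 0, 163],
    [[0, 0, 5], 0, 163],
    [[0, 0, 9], 0, 163],
    [[0, -3, 12], 0, 163],
    [[0, -7, 13], 0, 163],
    [[0, -11, 13], 0, 163],
    [[0, -15, 13], 0, 163],
    [[0, -19, 13], 0, 163],
    [[0, -23, 13], 0, 163]
  ]
}}

```text
time_s: 27.13
tool_pos: [0.5636, -0.4255, 0.2481]
tool_rot: [-0.004, 0.947, 0.322, -0.003]
wrist_force: [0.7, -0.6, 0.1]
width: 0.0315
```

```bash
python3 fine.py; python3 -c "
import cv2;i=cv2.imread('pics/fin.png');cv2.imwrite('pics/fin2.png',cv2.resize(i[150:390,115:495],None,fx=2.1,fy=2.1,interpolation=cv2.INTER_CUBIC))"
```

```text
t 27.13 pos [ 563.6 -425.5  248.1] jaw yaw -52.43 tz [-0.009  0.005 -1.   ] F [ 0.7 -0.6  0.1] w 0.0315 q [ 0.83  0.48 -0.37  1.27  0.17  1.43 -0.44]
pointer line angle 42.51 offset at centre mm 0.11
marker line angle 42.33 offset at centre mm -0.39
```

View pics/fin2.png

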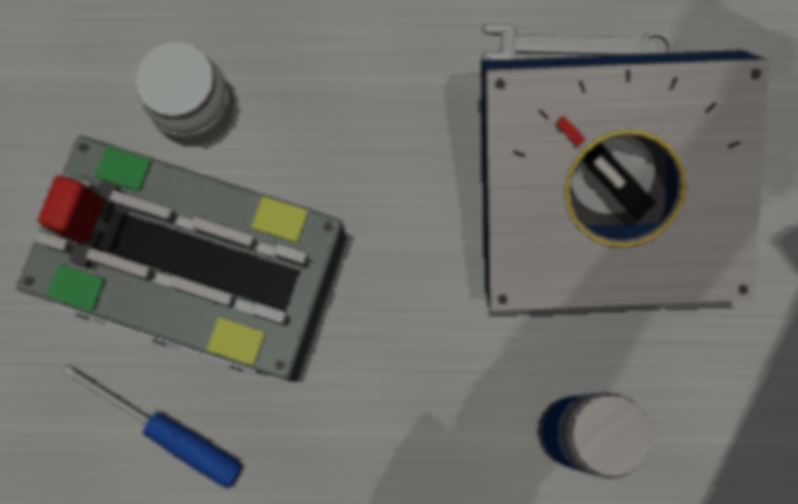

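The picture shows the lever in the green notch (handle at about (70,205)) and the pointer at (610,172) in line with the marker at (570,130). The bystanders are in place and the robot is clear, so I'm handing in.

```bash
python3 -c "
from rig import ticket;print(ticket.job_done())"
```

```text
the job is handed in; nothing more can be done
None
```

Both parts of the job are done, in the order asked, and it was handed in at about 27.5 s of the 58 s limit.

- **Lever:** I lifted it 36 mm, carried it 70 mm to the green notch, lowered it and let go. The handle's edges in the scene picture match the fully-down position, and the wrist force dropped to about zero on lowering.
- **Knob:** I went through the opening with the fingers partly open and turned it from about −45° to the marker. The first try left the pointer about 12° short of the marker. The second passed it by about 2°, so I made three small corrections and then let go.
- **Pointer check:** The last camera fit puts the pointer at 42.5° and the marker at 42.3°. These fits are good to about 1–1.5°; forcing the pointer line through the knob's axis gives about 40°, so the two methods disagree by 2–3°.
- **Everything else:** The marker reading stayed the same throughout. The spray can, jar, screwdriver and wrench look unmoved in the last picture. Wrist force readings stayed under about 5 N, and the gripper was well clear of everything at hand-in.

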